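# Set out the coffee: cups on saucers, glasses on coasters

## Robot

A 7-joint arm with a two-finger parallel gripper is mounted at the origin on a cart in front of the work surface, level with it; the furniture and walls round the work are solid. World frame = base frame: x ahead of the robot, y to its left, z up, the work surface at z = 0. Lengths are in m, angles in rad, forces in N, time in s.
With the tool pointing down it reaches from about 0.4 to 0.85 m from the base axis. Payload 10.4 kg.
Tool frame: the origin (TCP) lies on the centre line of the jaws, within the pads' length; the fingertips stand 17 mm ahead of it and the grasp point (between the pads) lies 2 mm behind it; z points along the fingers, y is the line along which they close (so a half turn about z gives the same grasp; the last joint's range is limited). The gripper opens to 85 mm and grips with 20 to 120 N. Pads are 22 mm wide; open, the fingers measure 114 mm over their backs; the gripper's body (76 mm by 85 mm) begins 54 mm behind the grasp point. The pads swing forward as they close: fully open they stand 13 mm farther back than shut.
Start: joints at [-1.189, 0.332, -0.065, 1.46, 0.022, 1.35, -0.088], TCP at [0.246, 0.575, 0.248] pointing down, gripper open.
Joint ranges: [-2.6, 2.6], [-0.5, 2.12], [-1.47, 1.34], [0.16, 2.42], [-1.27, 4.41], [0.06, 2.06], [-2.6, 2.6]. Speed limits (rad/s): [2.22, 2.22, 2.79, 2.79, 3.14, 3.14, 3.14].

## Interface

Orientations are given as a unit quaternion [x, y, z, w].
In Python, from workcell import sensors, imaging, order, spotter gives the robot as it stands. The module is installed in compiled form; this text tells all that it offers.
- The arm moves only by the shell command python3 -m inch 'ROWS' [FORCE]. ROWS is JSON, a list that holds one entry, the list of rows, each a list of 7 numbers: the shift along the tool's x, y, z in m, then the turn, a rotation vector about the tool's x, y, z in rad, then the closure, from -1 (fully open) to 1 (shut). In form: [[[x, y, z, ax, ay, az, hand], ...]]. A call has 1 to 10 rows; each row is the pose to reach, as a shift and turn from the pose commanded when the call began, along the tool's axes at that moment; what a row does not reach only later rows make up. A row lasts 1/10 s, in which the tool goes at most 50 mm and 8.59 degrees, less where a joint would pass 70% of its speed; a pose out of reach is approached as far as the arm can. A call with a gripper value outside its range is refused whole. The fingers move at their own pace and stop on an object; FORCE is the grip in N (left out, the last holds). Time passes only in rows, so rows that repeat a pose let the fingers close. It gives the time, the measured TCP pose, the force, the opening and the grip force at its end, in the units of the state.
- sensors.get_obs(): the state, without advancing time (a new reading comes with each control period).
- imaging.camera(name): name is "scene" or "top"; returns the picture (384x512x3 uint8, blue, green, red); there is no depth.
- imaging.calibration(name): a dict with "mtx" (3x3 intrinsics, pixels), "R" (3x3) and "t" (3): a world point X has camera coordinates R X + t. Camera axes: x right, y down, z forward; pixel columns grow to the right and rows downward; lengths in m; the calibration is good to about 2 mm. A picture is of the moment at which its call begins. calibration takes no time and is no camera call.
- order.hand_in(): hands the job in; it is judged then, once.
Trained networks look in the newest picture that a camera, given by its name, has taken for a name from the list of things; names that differ only in an ending like _2 or _b are one class to them, and where a whole thing is asked for, a point or a joint stands for the part that bears it (a point fixed in the world has none). Each returns a list of dicts, best first, with "conf" (0 to 1); they miss things now and then, are a little off and sometimes report something else, mostly with a low value. They report only what shows in the picture. A call takes as long as a camera call. They do not tell look-alikes from the thing itself.
- spotter.look_for(label, camera): "pixel" ([column, row] in pixels, amid what is visible of it).
The state is a dict: "clock": time; "joint_pos": joint angles; "joint_velocities": joint speeds; "tau": joint torques, N m; "position": TCP position; "ee_rot": TCP orientation; "ft_force": force on the tool from outside, world axes, zero at the start; "torque": the same for the moment, N m; "grip_width": opening from 0.0 (shut) to 1.0 (fully open); "grasp_force": force on a finger pad.
Only numpy, scipy, OpenCV 4.12 (cv2) and the standard library are available. Lean on these libraries where they do the work, as an engineer would, in place of code of your own. Each camera call takes 0.05 s, during which the arm holds its last target. There are 200 camera calls.

## Task

Set out coffee for two: of the things on the open front of the worktop, stand each of the two espresso cups upright in the middle of a saucer of its own, and each of the two small drinking glasses upright in the middle of a cork coaster of its own. Never tip a cup or glass over, and do not disturb the kitchen timer or the tea light; what stands at the back by the wall is not wanted.

Things in the scene. Friction and masses are not known exactly. Their poses are not given: they have to be found in the camera images.
- cup_1: One of two alike: white espresso cup, 49 mm high, 59 mm across the rim, 54 at 30 mm height, foot 42 mm; loop handle 12 mm thick, 83 mm overall. Origin level with the underside but NOT central: the centre line of bowl and foot is 11.5 mm from it along the cup's +y; the handle points along its -y, tip 42 mm from the origin; z up. 0.11 kg, loose
- cup_2: The other of two alike: white espresso cup, 49 mm high, 59 mm across the rim, 54 at 30 mm height, foot 42 mm; loop handle 12 mm thick, 83 mm overall. Origin level with the underside but NOT central: the centre line of bowl and foot is 11.5 mm from it along the cup's +y; the handle points along its -y, tip 42 mm from the origin; z up. 0.11 kg, loose
- glass_1: One of two alike: small plain pale glass tumbler with no handle, round, 48 mm across the rim narrowing to 38 mm at the base, 61 mm high, about 44 mm across at 40 mm height. Origin at the centre of the underside, z up. 0.07 kg, loose
- glass_2: The other of two alike: small plain pale glass tumbler with no handle, round, 48 mm across the rim narrowing to 38 mm at the base, 61 mm high, about 44 mm across at 40 mm height. Origin at the centre of the underside, z up. 0.07 kg, loose
- saucer_1: One of two alike: round white saucer, 110 mm across; flat round middle of 72 mm diameter whose upper face is 4 mm above the underside; the rim slopes up from there to 11 mm. Origin at the centre of the underside, z up. Stays put on the worktop
- saucer_2: The other of two alike: round white saucer, 110 mm across; flat round middle of 72 mm diameter whose upper face is 4 mm above the underside; the rim slopes up from there to 11 mm. Origin at the centre of the underside, z up. Stays put on the worktop
- coaster_1: One of two alike: flat square cork coaster, 90 x 90 x 6 mm. Origin at the centre of the underside, x and y along its sides, z up. Stays put on the worktop
- coaster_2: The other of two alike: flat square cork coaster, 90 x 90 x 6 mm. Origin at the centre of the underside, x and y along its sides, z up. Stays put on the worktop
- kitchen_timer: bystander, to be left alone: round white kitchen timer with a wooden top, 69 mm across, 44 mm high, at one side of the work. Origin at the centre of the underside
- tea_light: bystander, to be left alone: tea light in a metal cup, 38 mm across, 15 mm high, at the other side of the work. Origin at the centre of the underside
Things that resemble listed ones, but are neither listed nor needed, are in the scene too. What is shaped like the glass_2 but purple is not meant.

How it is judged:
By the outcome, as a careful person would: the job done as asked, in the order asked, and still so for the second after the job is handed in, with the robot touching nothing.
It also fails if it takes over 106 s, if anything falls off the work surface, if the arm or the gripper's body presses on something with over 40 N, if the wrist force passes 120 N, or if a joint passes its speed limit or range.

## Working session

There is one attempt and no reset: what is moved stays moved. The work goes in short steps, Python scripts to look and compute and a shell command to move; the robot and the scene stay as the last step left them, time stands still between calls to the robot, and variables do not carry over. Pictures are saved under pics/ and viewed, at most 14 in all, crops included, and the job is handed in when it is done.

```bash
mkdir -p pics; cat > h.py <<'E'
import numpy as np, cv2
from scipy.spatial.transform import Rotation as Rn
from workcell import sensors, imaging, order, spotter
def ray(cam,px,z):
    c=imaging.calibration(cam);K,R,t=[np.array(c[k],float) for k in('mtx','R','t')]
    d=R.T@np.linalg.inv(K)@np.array([px[0],px[1],1.]);o=-R.T@t.ravel()
    return (o+d*(z-o[2])/d[2])
def proj(cam,X):
    c=imaging.calibration(cam);K,R,t=[np.array(c[k],float) for k in('mtx','R','t')]
    p=K@(R@np.array(X,float)+t.ravel());return p[:2]/p[2]
E
python3 - <<'E'
from h import *
np.set_printoptions(precision=3,suppress=True)
o=sensors.get_obs();print(o)
for c in('scene','top'):
    im=imaging.camera(c);cv2.imwrite(f'pics/{c}0.png',cv2.resize(im,(800,600),interpolation=cv2.INTER_CUBIC))
    cal=imaging.calibration(c);print(c,-np.array(cal['R']).T@np.array(cal['t']).ravel(),cal['mtx'][0][0])
    for n,z in(('cup_1',.025),('glass_1',.03),('saucer_1',.004),('coaster_1',.006),('kitchen_timer',.044),('tea_light',.01)):
        for d in spotter.look_for(n,c): print(c,n,np.round(d['pixel']),round(d['conf'],2),ray(c,d['pixel'],z)[:2])
E
```

```text
{'clock': 0.0, 'joint_pos': array([-1.189,  0.333, -0.065,  1.461,  0.022,  1.35 , -0.089]), 'joint_velocities': array([-0.   , -0.001, -0.   , -0.   ,  0.   ,  0.   ,  0.   ]), 'tau': array([ -0.   , -62.545,   0.049, -39.16 ,   0.016,   0.01 ,  -0.   ]), 'position': array([0.246, 0.574, 0.248]), 'ee_rot': array([ 0.201,  0.98 , -0.001, -0.   ]), 'ft_force': array([-0.727,  0.109, -0.25 ]), 'torque': array([-0.006,  0.02 ,  0.048]), 'grasp_force': 0.0, 'grip_width': 0.9977172337185283}
scene [-0.428 -0.623  0.673] 367.22463104118776
scene cup_1 [270. 186.] 0.63 [ 0.57  -0.054]
scene cup_1 [182. 176.] 0.47 [0.451 0.257]
scene glass_1 [334. 242.] 0.82 [ 0.393 -0.371]
scene glass_1 [218. 192.] 0.81 [0.427 0.069]
scene glass_1 [410. 255.] 0.64 [ 0.457 -0.566]
scene glass_1 [308. 223.] 0.57 [ 0.436 -0.269]
scene saucer_1 [207. 172.] 0.66 [0.56  0.231]
scene saucer_1 [257. 209.] 0.6 [ 0.444 -0.081]
scene coaster_1 [236. 182.] 0.83 [0.556 0.084]
scene coaster_1 [318. 206.] 0.67 [ 0.575 -0.24 ]
scene coaster_1 [257. 212.] 0.54 [ 0.428 -0.09 ]
scene coaster_1 [216. 194.] 0.2 [0.444 0.094]
scene kitchen_timer [362. 235.] 0.75 [ 0.45  -0.432]
scene tea_light [161. 166.] 0.61 [0.488 0.405]
scene tea_light [304. 222.] 0.48 [ 0.459 -0.248]
top [ 0.166 -0.063  1.501] 435.3137858099367
top cup_1 [146. 203.] 0.7 [0.432 0.261]
top cup_1 [239. 165.] 0.55 [ 0.571 -0.06 ]
top cup_1 [250. 207.] 0.24 [ 0.422 -0.099]
top glass_1 [370. 210.] 0.64 [ 0.412 -0.51 ]
top glass_1 [383. 194.] 0.62 [ 0.47  -0.558]
top glass_1 [330. 215.] 0.57 [ 0.395 -0.37 ]
top glass_1 [301. 204.] 0.55 [ 0.431 -0.272]
top glass_1 [199. 203.] 0.47 [0.434 0.077]
top saucer_1 [251. 207.] 0.65 [ 0.424 -0.101]
top saucer_1 [156. 165.] 0.61 [0.574 0.235]
top coaster_1 [290. 171.] 0.89 [ 0.556 -0.241]
top coaster_1 [198. 168.] 0.7 [0.563 0.087]
top tea_light [103. 184.] 0.43 [0.5   0.416]
```

View pics/top0.png

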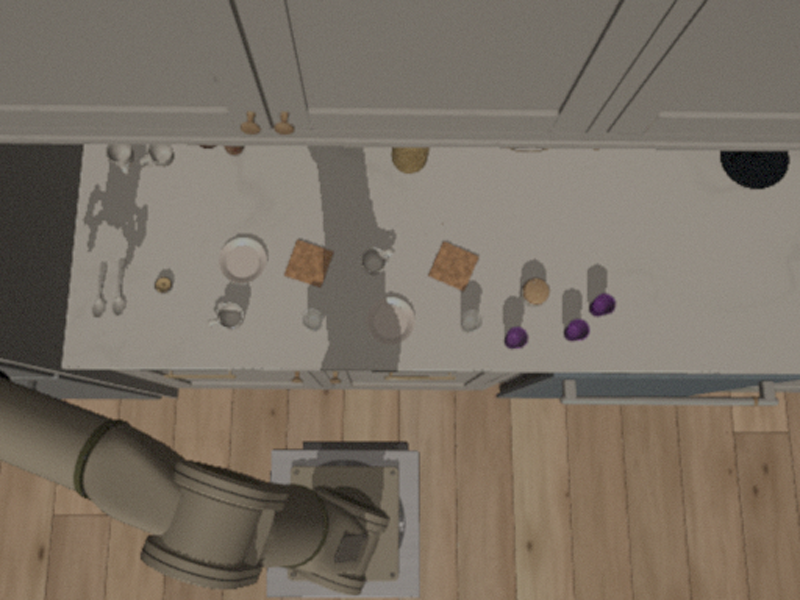

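View pics/scene0.png

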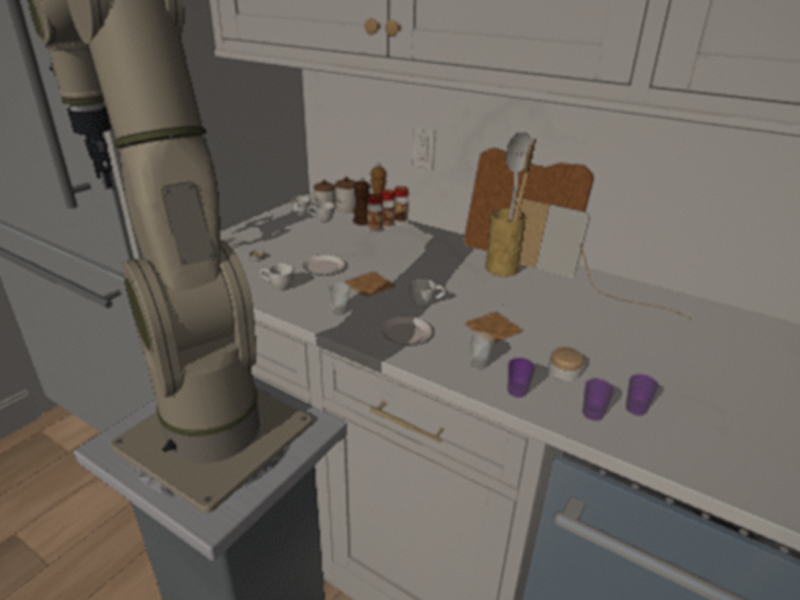

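The top view shows, in 800x600 zoom:

| Thing | Pixel positions |
|---|---|
| Cups | (230,315), handle left; (374,261), handle upper right |
| Clear glasses | (312,318), (471,318) |
| Saucers | (243,259), (391,319) |
| Coasters | (309,262), (454,265) |
| Timer | (536,291) |
| Tea light | (163,284) |

The three purple tumblers are decoys. Next I refine the positions with model overlays.

```bash
cat > ov.py <<'E'
from h import *
# name: (x,y,kind,handle angle or yaw deg)
M=dict(cA=(.435,.25,'cup',100),cB=(.571,-.05,'cup',-50),gA=(.430,.075,'gl',0),gB=(.433,-.27,'gl',0),
 sA=(.568,.234,'sa',0),sB=(.430,-.095,'sa',0),kA=(.560,.086,'co',20),kB=(.562,-.241,'co',20))
def circ(x,y,r,z): 
    a=np.linspace(0,2*np.pi,60);return np.c_[x+r*np.cos(a),y+r*np.sin(a),0*a+z]
def draw(cam,im,x0,y0,s,M):
    im=cv2.resize(im,None,fx=s,fy=s,interpolation=cv2.INTER_CUBIC)
    def pl(P,col): cv2.polylines(im,[np.int32([(proj(cam,p)+.5-[x0,y0])*s for p in P])],False,col,1)
    for x,y,k,a in M.values():
        a=np.radians(a);u=np.array([np.cos(a),np.sin(a)])
        if k=='cup':
            pl(circ(x,y,.0295,.049),(0,0,255));pl(circ(x,y,.021,0),(0,160,0));pl([[*(np.array([x,y])+u*r),.03] for r in(.027,.0535)],(255,0,0))
        if k=='gl': pl(circ(x,y,.024,.061),(0,0,255));pl(circ(x,y,.019,0),(0,160,0))
        if k=='sa': pl(circ(x,y,.055,.011),(0,0,255))
        if k=='co':
            v=np.array([-u[1],u[0]]);pl([[*(np.array([x,y])+.045*(i*u+j*v)),.006] for i,j in((1,1),(1,-1),(-1,-1),(-1,1),(1,1))],(255,0,0))
    return im
def show(name,M,tc=(125,145,325,222),sc=(150,150,360,260)):
    for cam,(a,b,c,d) in(('top',tc),('scene',sc)):
        im=imaging.camera(cam)[b:d,a:c]
        s=int(800/(c-a));s=3.8 if c-a==200 or c-a==210 else s
        o=draw(cam,im,a,b,s,M)
        yield o
if __name__=='__main__':
    A=list(show('x',M));w=max(a.shape[1] for a in A)
    A=[cv2.copyMakeBorder(a,0,0,0,w-a.shape[1],0) for a in A]
    o=np.vstack(A);print(o.shape)
    import sys;cv2.imwrite(sys.argv[1],o[:,:800] if o.shape[0]<=600 else cv2.resize(o,(0,0),fx=600/o.shape[0],fy=600/o.shape[0]))
E
sed -i 's/sc=(150,150,360,260)/sc=(150,155,360,250)/' ov.py; python3 ov.py pics/ov1.png
```

```text
(654, 798, 3)
```

View pics/ov1.png

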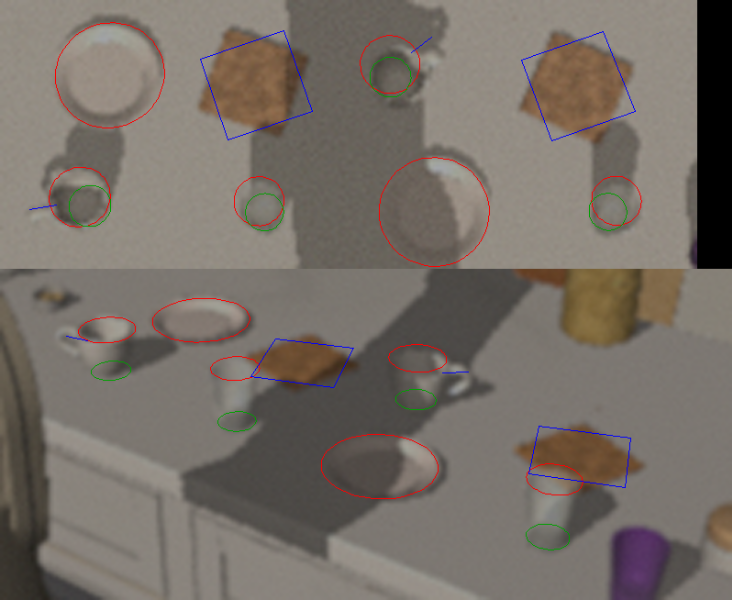

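The overlays nearly fit. In the top half the cups sit about 5 px off their rings, with handles at about (40,213) and (430,50). The glasses are within 3 px. I'll zoom in once on the loose items.

```bash
cat > zoom.py <<'E'
from ov import *
import sys
def zoom(keys,M,f):
    rows=[]
    for cam in('top','scene'):
        im=imaging.camera(cam);r=[]
        for k in keys:
            p=proj(cam,[M[k][0],M[k][1],.025]);w=18 if cam=='top' else 25
            x0,y0=np.int32(np.round(p))-w
            r.append(cv2.resize(np.hstack([cv2.resize(draw(cam,im[y0:y0+2*w,x0:x0+2*w],x0,y0,7,{}),(200,200)),]),(200,200)) if 0 else np.vstack([cv2.resize(draw(cam,im[y0:y0+2*w,x0:x0+2*w],x0,y0,8,q),(200,200) if 0 else (200,200),interpolation=cv2.INTER_AREA) for q in({k:M[k]},)]))
        rows.append(np.hstack(r))
    cv2.imwrite(f,cv2.convertScaleAbs(np.vstack(rows),alpha=1.3))
if __name__=='__main__':
    M['cA']=(.432,.248,'cup',100);M['cB']=(.566,-.055,'cup',-35)
    zoom(['cA','cB','gA','gB'],M,sys.argv[1])
E
python3 zoom.py pics/z1.png
```

```text
(no output)
```

View pics/z1.png

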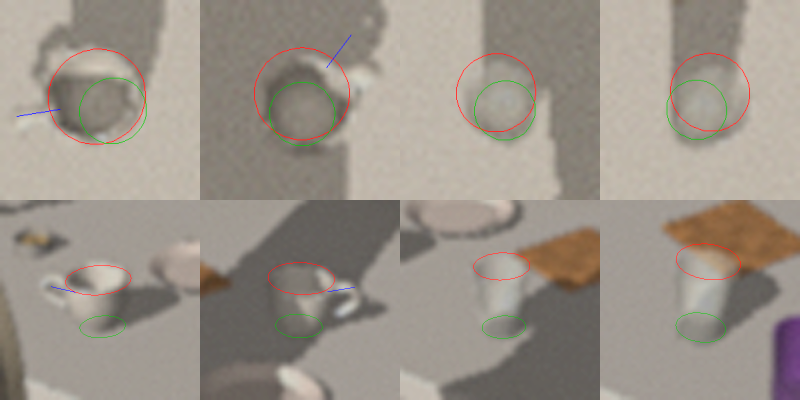

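Estimates from this picture:

- **cup A:** (.432,.248), handle at about 108° (tile pixel (30,125)).
- **cup B:** (.564,-.057), handle at about -70° (tile pixel (365,80)).
- **glass A:** (.430,.072).
- **glass B:** (.433,-.270).

First move: above cup A.

```bash
cat > to.py <<'E'
from h import *
import sys
x,y,z,a=map(float,sys.argv[1:5]);o=sensors.get_obs()
R=Rn.from_quat(o['ee_rot']);a=np.radians(a)
def tgt(a):
    ty=np.array([np.cos(a),np.sin(a),0]);tz=np.array([0,0,-1.]);return Rn.from_matrix(np.c_[np.cross(ty,tz),ty,tz])
rv=min(((R.inv()*tgt(b)).as_rotvec() for b in(a,a+np.pi)),key=np.linalg.norm)
print('row',np.round(R.inv().apply(np.array([x,y,z])-o['position']),4).tolist(),np.round(rv,3).tolist(),'t',o['clock'],'pos',np.round(o['position'],4),'w',round(o['grip_width'],3),'q',np.round(o['joint_pos'],2))
E
python3 to.py .432 .248 .12 19
```

```text
row [-0.2994, -0.2269, 0.1283] [0.0, -0.0, 0.834] t 0.9 pos [0.2462 0.5745 0.2484] w 0.998 q [-1.19  0.33 -0.06  1.46  0.02  1.35 -0.09]
```

```bash
python3 -m inch '[[[-0.299,-0.227,0.06,0,0,0.834,-1],[-0.299,-0.227,0.06,0,0,0.834,-1],[-0.299,-0.227,0.06,0,0,0.834,-1],[-0.299,-0.227,0.06,0,0,0.834,-1],[-0.299,-0.227,0.06,0,0,0.834,-1],[-0.299,-0.227,0.06,0,0,0.834,-1],[-0.299,-0.227,0.128,0,0,0.834,-1],[-0.299,-0.227,0.128,0,0,0.834,-1],[-0.299,-0.227,0.128,0,0,0.834,-1],[-0.299,-0.227,0.128,0,0,0.834,-1]]]' 30; python3 to.py .432 .248 .034 19
python3 - <<'E'
from h import *
im=imaging.camera('scene');cv2.imwrite('pics/a1.png',cv2.resize(im[100:260,100:300],(800,600) if 0 else (750,600),interpolation=cv2.INTER_CUBIC))
E
```

```text
clock: 1.9
position: [0.4315, 0.2464, 0.1192]
ee_rot: [0.582, 0.813, -0.001, -0.0]
ft_force: [0.9, 0.5, 0.6]
grip_width: 1.003
grasp_force: 0.0
row [0.0014, 0.0012, 0.0852] [-0.002, 0.001, -0.002] t 1.9 pos [0.4315 0.2464 0.1192] w 1.003 q [-0.83  0.17  0.24  1.96 -0.05  1.02 -0.24]
```

View pics/a1.png

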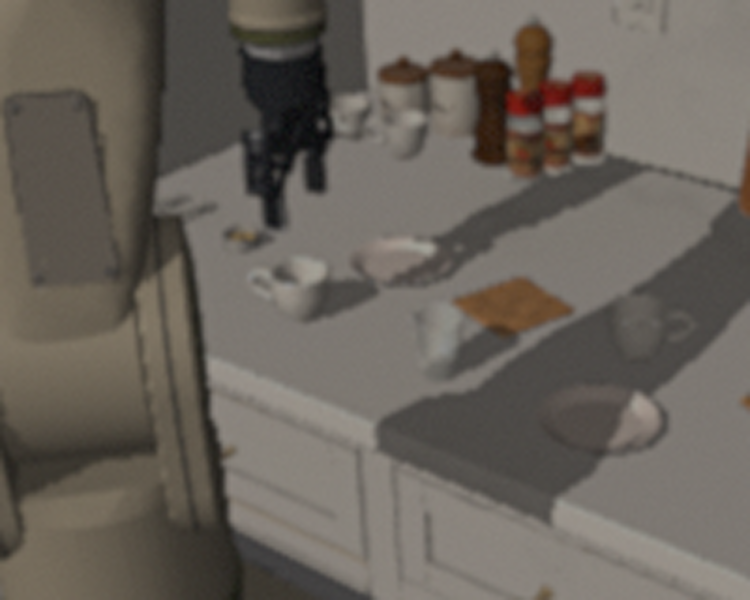

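The picture shows the fingers, tips at (275,222) and (315,190), straddling above the cup at (300,285). Descend and grip.

```bash
python3 -m inch '[[[0.001,0.001,0.03,0,0,0,-1],[0.001,0.001,0.06,0,0,0,-1],[0.001,0.001,0.075,0,0,0,-1],[0.001,0.001,0.089,0,0,0,-1],[0.001,0.001,0.089,0,0,0,-1],[0.001,0.001,0.089,0,0,0,0],[0.001,0.001,0.089,0,0,0,1],[0.001,0.001,0.089,0,0,0,1],[0.001,0.001,0.089,0,0,0,1],[0.001,0.001,0.089,0,0,0,1]]]' 30 ; python3 -m inch '[[[0,0,0,0,0,0,1],[0,0,0,0,0,0,1],[0,0,0,0,0,0,1],[0,0,0,0,0,0,1]]]' 30; python3 to.py .432 .248 .1 19
```

```text
clock: 2.95
position: [0.433, 0.2504, 0.033]
ee_rot: [0.58, 0.814, 0.001, 0.0]
ft_force: [-1.8, 0.9, 6.0]
grip_width: 0.666
grasp_force: 30.4
clock: 3.35
position: [0.433, 0.2504, 0.033]
ee_rot: [0.58, 0.814, 0.001, 0.0]
ft_force: [-1.4, -0.4, 7.4]
grip_width: 0.665
grasp_force: 30.4
row [-0.0019, -0.0016, -0.067] [0.002, -0.001, 0.001] t 3.35 pos [0.433  0.2504 0.033 ] w 0.665 q [-0.82  0.3   0.23  2.01 -0.09  0.83 -0.21]
```

```bash
python3 -m inch '[[[0,0,-0.02,0,0,0,1],[0,0,-0.05,0,0,0,1],[0,0,-0.08,0,0,0,1],[0,0,-0.08,0,0,0,1],[0,0,-0.08,0,0,0,1]]]'; python3 to.py .568 .234 .11 19
```

```text
clock: 3.85
position: [0.4325, 0.2499, 0.1123]
ee_rot: [0.58, 0.814, 0.001, 0.0]
ft_force: [-0.3, 0.4, -2.1]
grip_width: 0.666
grasp_force: 32.5
row [-0.0592, 0.1229, 0.0024] [0.002, -0.001, 0.001] t 3.85 pos [0.4325 0.2499 0.1123] w 0.666 q [-0.84  0.18  0.24  1.96 -0.05  1.   -0.24]
```

```bash
python3 -m inch '[[[-0.02,0.04,0,0,0,0,1],[-0.04,0.08,0,0,0,0,1],[-0.059,0.123,0,0,0,0,1],[-0.059,0.123,0,0,0,0,1],[-0.059,0.123,0,0,0,0,1],[-0.059,0.123,0,0,0,0,1],[-0.059,0.123,0.03,0,0,0,1],[-0.059,0.123,0.045,0,0,0,1],[-0.059,0.123,0.045,0,0,0,1],[-0.059,0.123,0.045,0,0,0,1]]]'; python3 to.py .568 .234 .037 19
python3 - <<'E'
from ov import *
M={'sA':M['sA'],'c':(.568,.234,'cup',108)}
o=[]
for cam in('top','scene'):
    im=imaging.camera(cam);p=np.int32(proj(cam,[.568,.234,.03]))-[28,30];o.append(draw(cam,im[p[1]:p[1]+60,p[0]:p[0]+56],*p,7,{'sA':M['sA']}))
cv2.imwrite('pics/b1.png',cv2.convertScaleAbs(np.hstack(o),alpha=1.3))
E
```

```text
clock: 4.85
position: [0.5673, 0.2339, 0.0667]
ee_rot: [0.58, 0.814, -0.0, -0.0]
ft_force: [1.1, 0.7, -0.1]
grip_width: 0.668
grasp_force: 32.8
row [-0.0002, 0.0006, 0.0297] [-0.0, -0.0, 0.001] t 4.85 pos [0.5673 0.2339 0.0667] w 0.668 q [-0.69  0.47  0.28  1.69 -0.15  0.99 -0.02]
```

View pics/b1.png

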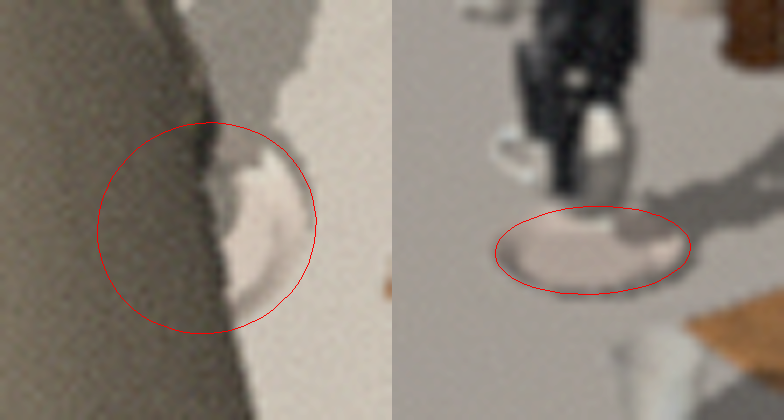

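The held cup is upright and level at right-panel (600,150). It hangs above the saucer, whose overlay fits. Lower it and release.

```bash
python3 -m inch '[[[0,0.001,0.015,0,0,0,1],[0,0.001,0.024,0,0,0,1],[0,0.001,0.028,0,0,0,1],[0,0.001,0.029,0,0,0,1],[0,0.001,0.029,0,0,0,1],[0,0.001,0.029,0,0,0,0.2],[0,0.001,0.029,0,0,0,-0.2],[0,0.001,0.029,0,0,0,-1],[0,0.001,0.029,0,0,0,-1],[0,0.001,0.029,0,0,0,-1]]]'; python3 -m inch '[[[0,0,-0.01,0,0,0,-1],[0,0,-0.04,0,0,0,-1],[0,0,-0.08,0,0,0,-1],[0,0,-0.12,0,0,0,-1],[0,0,-0.12,0,0,0,-1],[0,0,-0.12,0,0,0,-1]]]'; python3 to.py .564 -.057 .13 20
```

```text
clock: 5.95
position: [0.5687, 0.2342, 0.0373]
ee_rot: [0.581, 0.814, 0.0, 0.0]
ft_force: [1.0, -0.8, 0.3]
grip_width: 0.999
grasp_force: 0.0
clock: 6.55
position: [0.5692, 0.2343, 0.1589]
ee_rot: [0.581, 0.814, 0.001, 0.0]
ft_force: [-1.4, -0.5, -0.9]
grip_width: 1.002
grasp_force: 0.0
row [-0.2737, -0.1, 0.0285] [0.003, -0.001, -0.017] t 6.55 pos [0.5692 0.2343 0.1589] w 1.002 q [-0.71  0.38  0.31  1.62 -0.12  1.16 -0.04]
```

```bash
python3 -m inch '[[[-0.274,-0.1,0,0,0,-0.017,-1],[-0.274,-0.1,0,0,0,-0.017,-1],[-0.274,-0.1,0,0,0,-0.017,-1],[-0.274,-0.1,0,0,0,-0.017,-1],[-0.274,-0.1,0,0,0,-0.017,-1],[-0.274,-0.1,0,0,0,-0.017,-1],[-0.274,-0.1,0.028,0,0,-0.017,-1],[-0.274,-0.1,0.028,0,0,-0.017,-1],[-0.274,-0.1,0.028,0,0,-0.017,-1],[-0.274,-0.1,0.028,0,0,-0.017,-1]]]'; python3 to.py .564 -.057 .031 20
python3 - <<'E'
from ov import *
o=[]
for cam in('top','scene'):
    im=imaging.camera(cam);p=np.int32(proj(cam,[.568,.234,.03]))-[28,30];o.append(draw(cam,im[p[1]:p[1]+60,p[0]:p[0]+56],*p,7,{}))
cv2.imwrite('pics/b2.png',cv2.convertScaleAbs(np.hstack(o),alpha=1.3))
E
```

```text
clock: 7.55
position: [0.5638, -0.0563, 0.1298]
ee_rot: [0.573, 0.82, 0.0, -0.0]
ft_force: [-0.1, 0.7, 0.2]
grip_width: 0.998
grasp_force: 0.0
row [-0.0008, -0.0001, 0.0988] [0.0, -0.0, 0.002] t 7.55 pos [ 0.5638 -0.0563  0.1298] w 0.998 q [-0.35  0.31  0.44  1.78 -0.15  1.08  0.49]
```

View pics/b2.png

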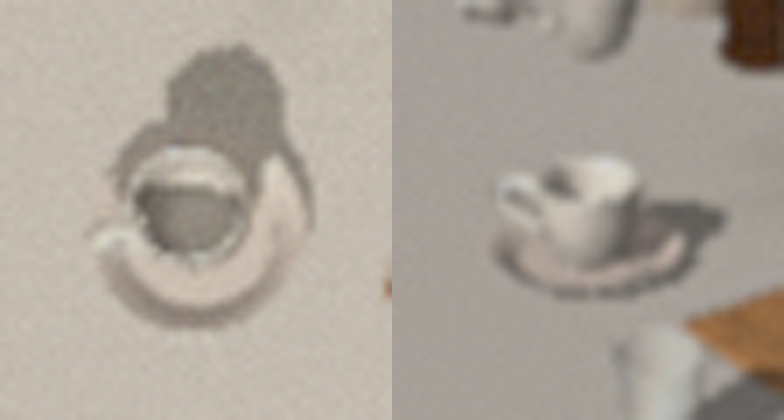

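Cup A stands upright. Its rim centre at (192,205) against the saucer at (209,228) matches the expected parallax, so it is centred. Next, grasp cup B.

```bash
python3 -m inch '[[[-0.001,0,0.03,0,0,0,-1],[-0.001,0,0.06,0,0,0,-1],[-0.001,0,0.085,0,0,0,-1],[-0.001,0,0.098,0,0,0,-1],[-0.001,0,0.098,0,0,0,-1],[-0.001,0,0.098,0,0,0,0],[-0.001,0,0.098,0,0,0,1],[-0.001,0,0.098,0,0,0,1],[-0.001,0,0.098,0,0,0,1],[-0.001,0,0.098,0,0,0,1]]]' 30 ; python3 to.py .43 -.095 .11 20; python3 -m inch '[[[0,0,0,0,0,0,1],[0,0,0,0,0,0,1],[0,0,-0.02,0,0,0,1],[0,0,-0.05,0,0,0,1],[0,0,-0.08,0,0,0,1],[0,0,-0.08,0,0,0,1],[0,0,-0.08,0,0,0,1]]]'; python3 to.py .43 -.095 .11 20
```

```text
clock: 8.65
position: [0.5647, -0.0587, 0.0329]
ee_rot: [0.574, 0.819, 0.001, 0.001]
ft_force: [-1.3, -0.5, 4.6]
grip_width: 0.66
grasp_force: 30.8
row [0.0119, -0.1388, -0.0774] [0.002, 0.001, -0.0] t 8.65 pos [ 0.5647 -0.0587  0.0329] w 0.66 q [-0.31  0.45  0.41  1.85 -0.22  0.89  0.55]
clock: 9.35
position: [0.5643, -0.0584, 0.1123]
ee_rot: [0.574, 0.819, 0.001, 0.001]
ft_force: [-0.3, -0.5, -1.8]
grip_width: 0.666
grasp_force: 32.6
row [0.0116, -0.1387, 0.002] [0.002, 0.0, 0.0] t 9.35 pos [ 0.5643 -0.0584  0.1123] w 0.666 q [-0.35  0.34  0.44  1.8  -0.16  1.04  0.5 ]
```

```bash
python3 -m inch '[[[0.004,-0.04,0,0,0,0,1],[0.008,-0.08,0,0,0,0,1],[0.012,-0.12,0,0,0,0,1],[0.013,-0.138,0,0,0,0,1],[0.013,-0.138,0,0,0,0,1],[0.013,-0.138,0,0,0,0,1],[0.013,-0.138,0.03,0,0,0,1],[0.013,-0.138,0.045,0,0,0,1],[0.013,-0.138,0.045,0,0,0,1],[0.013,-0.138,0.045,0,0,0,1]]]'; python3 to.py .43 -.097 .038 20
python3 - <<'E'
from ov import *
o=[]
for cam in('top','scene'):
    im=imaging.camera(cam);p=np.int32(proj(cam,[.43,-.097,.03]))-[28,30];o.append(draw(cam,im[p[1]:p[1]+60,p[0]:p[0]+56],*p,7,{'s':(.43,-.097,'sa',0)}))
cv2.imwrite('pics/c1.png',cv2.convertScaleAbs(np.hstack(o),alpha=1.3))
E
```

```text
clock: 10.35
position: [0.4302, -0.0935, 0.0663]
ee_rot: [0.573, 0.819, -0.0, -0.0]
ft_force: [-0.0, -1.1, -1.0]
grip_width: 0.661
grasp_force: 32.7
row [-0.0033, -0.0014, 0.0283] [-0.001, 0.0, 0.0] t 10.35 pos [ 0.4302 -0.0935  0.0663] w 0.661 q [-0.34  0.13  0.48  2.15 -0.08  0.88  0.53]
```

View pics/c1.png

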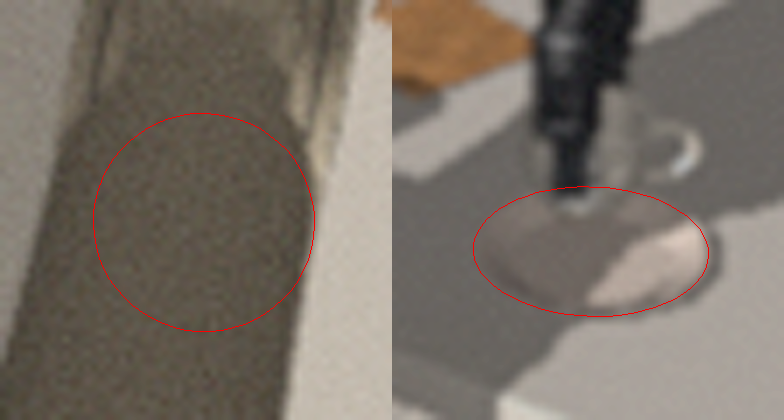

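The saucer overlay fits, and the cup hangs upright with its handle to the right at (685,150). Place it.

```bash
python3 -m inch '[[[-0.003,-0.001,0.015,0,0,0,1],[-0.003,-0.001,0.024,0,0,0,1],[-0.003,-0.001,0.028,0,0,0,1],[-0.003,-0.001,0.029,0,0,0,1],[-0.003,-0.001,0.029,0,0,0,1],[-0.003,-0.001,0.029,0,0,0,0.2],[-0.003,-0.001,0.029,0,0,0,-0.2],[-0.003,-0.001,0.029,0,0,0,-1],[-0.003,-0.001,0.029,0,0,0,-1],[-0.003,-0.001,0.029,0,0,0,-1]]]'; python3 -m inch '[[[0,0,-0.01,0,0,0,-1],[0,0,-0.04,0,0,0,-1],[0,0,-0.08,0,0,0,-1],[0,0,-0.12,0,0,0,-1],[0,0,-0.12,0,0,0,-1],[0,0,-0.12,0,0,0,-1]]]'; python3 to.py .431 .073 .14 67
```

```text
clock: 11.45
position: [0.4299, -0.0967, 0.0374]
ee_rot: [0.574, 0.819, 0.0, 0.0]
ft_force: [-0.1, 0.5, -0.4]
grip_width: 1.003
grasp_force: 0.0
clock: 12.05
position: [0.4302, -0.0967, 0.1585]
ee_rot: [0.574, 0.819, 0.001, 0.001]
ft_force: [-1.1, -0.2, -0.4]
grip_width: 0.999
grasp_force: 0.0
row [0.1593, 0.0587, 0.0186] [0.002, 0.001, -0.821] t 12.05 pos [ 0.4302 -0.0967  0.1585] w 0.999 q [-0.37 -0.02  0.49  2.06  0.01  1.1   0.46]
```

```bash
python3 -m inch '[[[0.159,0.059,0,0,0,-0.82,-1],[0.159,0.059,0,0,0,-0.82,-1],[0.159,0.059,0,0,0,-0.82,-1],[0.159,0.059,0,0,0,-0.82,-1],[0.159,0.059,0,0,0,-0.82,-1],[0.159,0.059,0,0,0,-0.82,-1],[0.159,0.059,0.018,0,0,-0.82,-1],[0.159,0.059,0.018,0,0,-0.82,-1],[0.159,0.059,0.018,0,0,-0.82,-1]]]'; python3 to.py .431 .073 .038 67
python3 - <<'E'
from ov import *
o=[]
for cam,q in(('top',(.43,-.097,.03)),('scene',(.43,-.097,.03)),('scene',(.431,.073,.07))):
    im=imaging.camera(cam);p=np.int32(proj(cam,q))-[19,30];o.append(draw(cam,im[p[1]:p[1]+60,p[0]:p[0]+38],*p,7,{'s':(.43,-.097,'sa',0)} if cam=='top' else {}))
cv2.imwrite('pics/d1.png',cv2.convertScaleAbs(np.hstack(o),alpha=1.3))
E
```

```text
clock: 12.95
position: [0.4301, 0.0726, 0.1388]
ee_rot: [0.2, 0.98, -0.001, -0.001]
ft_force: [0.0, 0.2, -0.0]
grip_width: 0.997
grasp_force: 0.0
row [-0.0008, 0.0009, 0.1008] [-0.002, -0.002, -0.001] t 12.95 pos [0.4301 0.0726 0.1388] w 0.997 q [-0.57  0.    0.3   2.08 -0.    1.06  0.9 ]
```

View pics/d1.png

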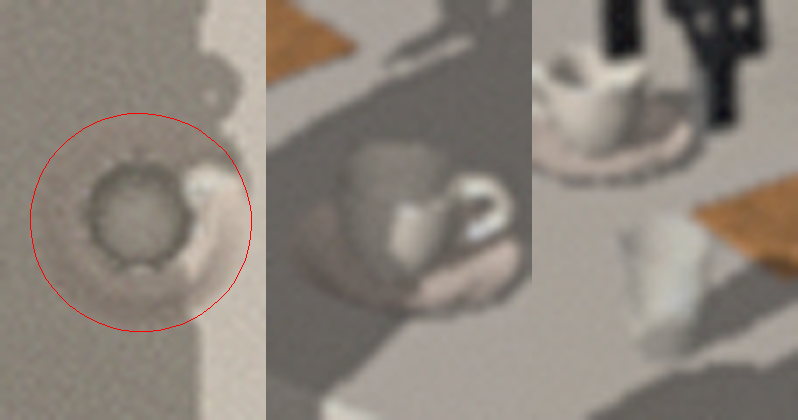

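Cup B is upright, with its rim at (140,214) where a perfect fit would be about (143,207). It is within 4 mm of the centre, which is fine. The glass is beneath the open fingers, so grasp it.

```bash
python3 -m inch '[[[-0.001,0.001,0.03,0,0,0,-1],[-0.001,0.001,0.06,0,0,0,-1],[-0.001,0.001,0.085,0,0,0,-1],[-0.001,0.001,0.1,0,0,0,-1],[-0.001,0.001,0.1,0,0,0,-1],[-0.001,0.001,0.1,0,0,0,0],[-0.001,0.001,0.1,0,0,0,1],[-0.001,0.001,0.1,0,0,0,1],[-0.001,0.001,0.1,0,0,0,1],[-0.001,0.001,0.1,0,0,0,1]]]' 25 ; python3 -m inch '[[[0,0,0,0,0,0,1],[0,0,0,0,0,0,1],[0,0,-0.02,0,0,0,1],[0,0,-0.05,0,0,0,1],[0,0,-0.08,0,0,0,1],[0,0,-0.08,0,0,0,1],[0,0,-0.08,0,0,0,1]]]'; python3 to.py .561 .087 .12 67
```

```text
clock: 14.1
position: [0.4331, 0.0736, 0.0405]
ee_rot: [0.2, 0.98, 0.001, 0.001]
ft_force: [-0.8, -1.1, 6.3]
grip_width: 0.536
grasp_force: 24.7
clock: 14.8
position: [0.4325, 0.0737, 0.1199]
ee_rot: [0.199, 0.98, 0.001, 0.001]
ft_force: [-0.4, 0.0, -1.6]
grip_width: 0.532
grasp_force: 25.8
row [-0.1131, 0.0625, 0.0002] [0.002, 0.001, -0.0] t 14.8 pos [0.4325 0.0737 0.1199] w 0.532 q [-0.57  0.03  0.31  2.1  -0.01  1.01  0.91]
```

```bash
python3 -m inch '[[[-0.035,0.02,0,0,0,0,1],[-0.07,0.04,0,0,0,0,1],[-0.1,0.055,0,0,0,0,1],[-0.113,0.062,0,0,0,0,1],[-0.113,0.062,0,0,0,0,1],[-0.113,0.062,0,0,0,0,1],[-0.113,0.062,0.03,0,0,0,1],[-0.113,0.062,0.055,0,0,0,1],[-0.113,0.062,0.055,0,0,0,1],[-0.113,0.062,0.055,0,0,0,1]]]'; python3 to.py .561 .087 .047 67
```

```text
clock: 15.8
position: [0.5596, 0.0862, 0.0646]
ee_rot: [0.2, 0.98, -0.0, -0.0]
ft_force: [0.3, 1.0, -0.3]
grip_width: 0.537
grasp_force: 26.0
row [-0.001, 0.0013, 0.0176] [-0.0, -0.001, -0.0] t 15.8 pos [0.5596 0.0862 0.0646] w 0.537 q [-0.5   0.39  0.32  1.83 -0.15  0.95  1.05]
```

```bash
python3 -m inch '[[[-0.001,0.001,0.01,0,0,0,1],[-0.001,0.001,0.015,0,0,0,1],[-0.001,0.001,0.018,0,0,0,1],[-0.001,0.001,0.018,0,0,0,1],[-0.001,0.001,0.018,0,0,0,1],[-0.001,0.001,0.018,0,0,0,0.4],[-0.001,0.001,0.018,0,0,0,0],[-0.001,0.001,0.018,0,0,0,-1],[-0.001,0.001,0.018,0,0,0,-1],[-0.001,0.001,0.018,0,0,0,-1]]]'; python3 -m inch '[[[0,0,-0.01,0,0,0,-1],[0,0,-0.04,0,0,0,-1],[0,0,-0.08,0,0,0,-1],[0,0,-0.12,0,0,0,-1],[0,0,-0.12,0,0,0,-1],[0,0,-0.12,0,0,0,-1]]]'; python3 to.py .433 -.27 .14 67
```

```text
clock: 16.8
position: [0.5614, 0.0869, 0.0461]
ee_rot: [0.2, 0.98, -0.0, -0.0]
ft_force: [0.5, -0.3, 1.0]
grip_width: 0.999
grasp_force: 0.0
clock: 17.4
position: [0.5622, 0.087, 0.1677]
ee_rot: [0.2, 0.98, 0.001, 0.001]
ft_force: [0.3, 0.3, -0.6]
grip_width: 1.002
grasp_force: 0.0
row [-0.0207, -0.3791, 0.0271] [0.002, 0.002, -0.0] t 17.4 pos [0.5622 0.087  0.1677] w 1.002 q [-0.53  0.27  0.35  1.74 -0.1   1.15  1.02]
```

```bash
python3 -m inch '[[[-0.021,-0.379,0,0,0,0.82,-1],[-0.021,-0.379,0,0,0,0.82,-1],[-0.021,-0.379,0,0,0,0.82,-1],[-0.021,-0.379,0,0,0,0.82,-1],[-0.021,-0.379,0,0,0,0.82,-1],[-0.021,-0.379,0,0,0,0.82,-1],[-0.021,-0.379,0,0,0,0.82,-1],[-0.021,-0.379,0,0,0,0.82,-1],[-0.021,-0.379,0.027,0,0,0.82,-1],[-0.021,-0.379,0.027,0,0,0.82,-1]]]'; python3 to.py .433 -.27 .038 20
python3 - <<'E'
from ov import *
o=[]
for cam,q,m in(('top',(.561,.087,.03),(.562,.088,'co',-21)),('scene',(.561,.087,.03),(.562,.088,'co',-21)),('scene',(.433,-.27,.07),0)):
    im=imaging.camera(cam);p=np.int32(proj(cam,q))-[19,30];o.append(draw(cam,im[p[1]:p[1]+60,p[0]:p[0]+38],*p,7,{'s':m} if m else {}))
cv2.imwrite('pics/e1.png',cv2.convertScaleAbs(np.hstack(o),alpha=1.3))
E
```

```text
clock: 18.4
position: [0.4303, -0.2698, 0.1362]
ee_rot: [0.574, 0.819, -0.001, -0.003]
ft_force: [-0.1, 0.9, -0.4]
grip_width: 1.001
grasp_force: 0.0
row [-0.0015, 0.003, 0.0981] [-0.005, -0.004, -0.002] t 18.4 pos [ 0.4303 -0.2698  0.1362] w 1.001 q [-0.15  0.2   0.69  1.93 -0.14  1.07  0.95]
```

View pics/e1.png

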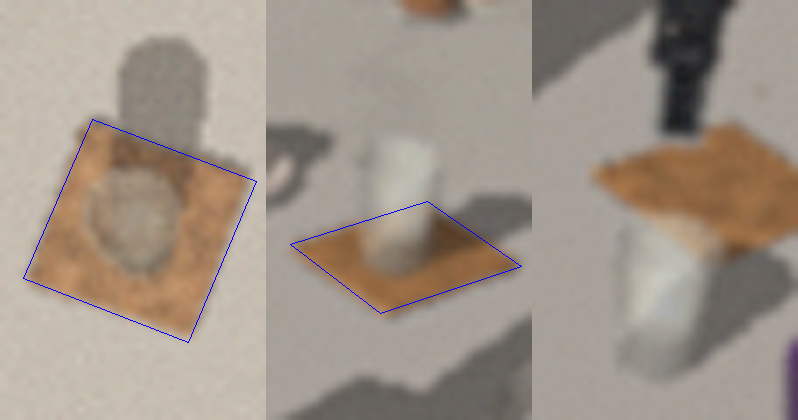

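Glass A stands upright on its coaster, about 4 mm off the middle: base at (393,258) against coaster centre (405,258). That is fine. The fingers are above glass B, so grasp it.

```bash
python3 -m inch '[[[-0.001,0.001,0.03,-0.003,-0.003,0,-1],[-0.001,0.001,0.06,-0.003,-0.003,0,-1],[-0.001,0.001,0.085,-0.003,-0.003,0,-1],[-0.001,0.001,0.099,-0.003,-0.003,0,-1],[-0.001,0.001,0.099,-0.003,-0.003,0,-1],[-0.001,0.001,0.099,-0.003,-0.003,0,0],[-0.001,0.001,0.099,-0.003,-0.003,0,1],[-0.001,0.001,0.099,-0.003,-0.003,0,1],[-0.001,0.001,0.099,-0.003,-0.003,0,1],[-0.001,0.001,0.099,-0.003,-0.003,0,1]]]' 25 ; python3 -m inch '[[[0,0,0,0,0,0,1],[0,0,0,0,0,0,1],[0,0,-0.02,0,0,0,1],[0,0,-0.05,0,0,0,1],[0,0,-0.08,0,0,0,1],[0,0,-0.08,0,0,0,1],[0,0,-0.08,0,0,0,1]]]'; python3 to.py .562 -.241 .12 20
```

```text
clock: 19.55
position: [0.4347, -0.2712, 0.0415]
ee_rot: [0.574, 0.819, 0.001, 0.003]
ft_force: [-2.0, 0.1, 7.2]
grip_width: 0.532
grasp_force: 24.5
clock: 20.25
position: [0.4342, -0.2706, 0.1209]
ee_rot: [0.573, 0.819, 0.001, 0.003]
ft_force: [-0.6, -0.5, -1.3]
grip_width: 0.532
grasp_force: 25.9
row [-0.016, 0.1302, 0.0016] [0.005, 0.003, 0.0] t 20.25 pos [ 0.4342 -0.2706  0.1209] w 0.532 q [-0.15  0.22  0.69  1.94 -0.17  1.03  0.97]
```

```bash
python3 -m inch '[[[-0.005,0.04,0,0,0,0,1],[-0.01,0.08,0,0,0,0,1],[-0.015,0.12,0,0,0,0,1],[-0.016,0.13,0,0,0,0,1],[-0.016,0.13,0,0,0,0,1],[-0.016,0.13,0,0,0,0,1],[-0.016,0.13,0.03,0.003,0.002,0,1],[-0.016,0.13,0.055,0.003,0.002,0,1],[-0.016,0.13,0.055,0.003,0.002,0,1],[-0.016,0.13,0.055,0.003,0.002,0,1]]]'; python3 to.py .562 -.241 .048 20
```

```text
clock: 21.25
position: [0.5605, -0.2421, 0.0663]
ee_rot: [0.574, 0.819, -0.0, 0.0]
ft_force: [-0.5, 0.0, -1.0]
grip_width: 0.527
grasp_force: 26.1
row [0.0006, 0.0018, 0.0183] [-0.001, 0.001, -0.002] t 21.25 pos [ 0.5605 -0.2421  0.0663] w 0.527 q [-0.13  0.52  0.6   1.72 -0.34  1.01  0.93]
```

```bash
python3 -m inch '[[[0.001,0.002,0.01,0,0,0,1],[0.001,0.002,0.015,0,0,0,1],[0.001,0.002,0.019,0,0,0,1],[0.001,0.002,0.019,0,0,0,1],[0.001,0.002,0.019,0,0,0,1],[0.001,0.002,0.019,0,0,0,0.4],[0.001,0.002,0.019,0,0,0,0],[0.001,0.002,0.019,0,0,0,-1],[0.001,0.002,0.019,0,0,0,-1],[0.001,0.002,0.019,0,0,0,-1]]]'; python3 -m inch '[[[0,0,-0.01,0,0,0,-1],[0,0,-0.04,0,0,0,-1],[0,0,-0.08,0,0,0,-1],[0,0,-0.12,0,0,0,-1],[0,0,-0.12,0,0,0,-1],[0,-0.05,-0.12,0,0,0,-1],[0,-0.1,-0.12,0,0,0,-1],[0,-0.15,-0.12,0,0,0,-1],[0,-0.15,-0.12,0,0,0,-1],[0,-0.15,-0.12,0,0,0,-1]]]'
python3 - <<'E'
from ov import *
C=dict(kB=(.562,-.241,'co',-21),kA=(.562,.088,'co',-21),s1=(.568,.234,'sa',0),s2=(.43,-.097,'sa',0))
a=draw('top',imaging.camera('top')[145:222,90:350],90,145,3,C)
im=imaging.camera('scene');b=cv2.resize(im[150:262,145:405],(780,336),interpolation=cv2.INTER_CUBIC)
cv2.imwrite('pics/f1.png',cv2.convertScaleAbs(np.vstack([a,b]),alpha=1.3))
E
```

```text
clock: 22.25
position: [0.5632, -0.2397, 0.0466]
ee_rot: [0.574, 0.819, -0.0, 0.0]
ft_force: [-1.0, 0.5, -0.2]
grip_width: 0.996
grasp_force: 0.0
clock: 23.25
position: [0.4215, -0.2914, 0.1673]
ee_rot: [0.574, 0.819, 0.001, 0.001]
ft_force: [0.2, 1.5, -1.1]
grip_width: 1.003
grasp_force: 0.0
```

View pics/f1.png

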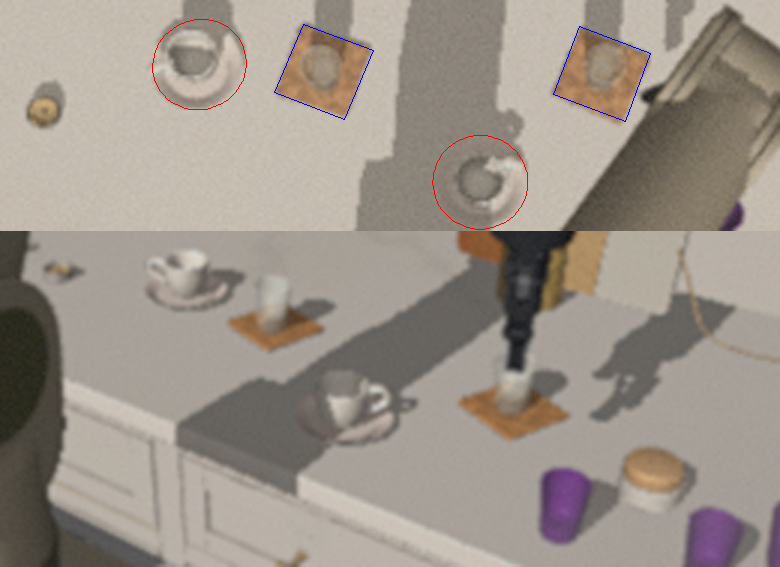

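Both cups are upright on their saucers at (195,60) and (480,180). Both glasses are upright on their coasters at (322,68) and (604,68). The timer and tea light are undisturbed, and the arm is clear.

```bash
python3 -c "
from workcell import order;print(order.hand_in())"
```

```text
the job is handed in; nothing more can be done
None
```

The job is handed in at about 23 s on the robot's clock: both cups stand upright on their own saucers and both glasses on their own coasters, all centred to within about 5 mm by camera, with the timer and tea light untouched.

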